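# Bridge a rinsed channel over the drip bin and turn the drying fan up

### The job

The rinsed aluminium channel is ready to dry: lay it, open side down as it lies now, across the top of the white drip bin in front of the fan, resting squarely on both long side walls near the middle of their length, with its two ends sticking out evenly. Also change the fan from low to its top speed: push the key with three raised bars down until it latches and the low-speed key pops up, so that it is the only key down. Leave the bin where it stands and do not disturb the oil bottle or the roll of tape.

Things in the scene. Friction and masses are not known exactly. Their poses are not given: they have to be found in the camera images.
- channel: Loose straight U-channel of bare aluminium with rivet holes, 0.11 kg: 180 mm long (its x), 30 mm wide (its y), 22 mm high (its z), wall 3 mm. It lies legs down, open side to the bench. Origin: middle of the length and width, at the lower edges of the legs.
- drip_bin: Loose white open-topped plastic parts bin, 0.25 kg, 114 mm wide (its x) by 193 mm long (its y) by 76 mm high, standing on the bench with its long way pointing at the fan. Its two long side walls stand at x = -44 to -53 mm and x = +44 to +53 mm; their top edges are level at 74 to 76 mm height round the middle of the bin and drop only near the +y end, which is the low open front (48 mm high) and faces the fan; the -y end wall is 75 mm high. Origin: centre of the underside.
- fan: Box-shaped bench fan, fixed to the bench, 210 mm wide (its y), 110 mm deep (its x), 185 mm high; the round grille (diameter 168 mm, standing out 15 mm) faces its -x, towards the bin. A battery pack sticks out 40 mm at the back. On its top, 12 mm in front of the middle, is a row of four piano keys along y. Origin: centre of the underside.
- key_stop_top (a point): Centre of the top of the stop key (a raised ring on the cap), the first key at the fan's +y end. All four caps are flat, 50 mm (fan x) by 34 mm (fan y), 40 mm apart from centre to centre, and stand 16 mm proud of the surround, 204 mm over the bench, when up.
- key_low_top (a point): Centre of the top of the low-speed key (one raised bar), second in the row. It is down (latched) at the start.
- key_mid_top (a point): Centre of the top of the medium-speed key (two raised bars), third in the row.
- key_high_top (a point): Centre of the top of the high-speed key (three raised bars), last in the row, at the fan's -y end.
- key_stop (a joint): How far the stop key is pressed, m: 0 up, 0.006 fully pressed. It never stays down; pressing it only releases whichever key is down.
- key_low (a joint): How far the low-speed key is pressed straight down, m: 0 up, 0.009 latched, 0.0106 at its bottom stop. A speed key must be pushed past 0.009, nearly to the bottom stop, to latch; it then stays at 0.009 when let go. The push grows from 1 N to about 3 N (up to 4 N for an instant) just before it latches; the bottom stop is rigid. Any key pushed down releases the one that was latched.
- key_mid (a joint): The same for the medium-speed key.
- key_high (a joint): The same for the high-speed key.
- oil_bottle: Squeeze bottle with a pointed cap, 52 mm in diameter, 140 mm high, standing beside the fan at its +y side. Origin: centre of the underside.
- masking_tape: Roll of masking tape lying flat, 104 mm in diameter, 24 mm high, beside the fan at its -y side. Origin: centre of the underside.
Not all that is in view belongs to the job. Several things have the shape of the channel; the one meant has the colours described above.

How it is judged:
By the outcome, as a careful person would: the job done as asked, in the order asked, and still so for the second after the job is handed in, with the robot touching nothing.
It also fails if it takes over 42 s, if anything falls off the work surface, if the arm or the gripper's body presses on something with over 40 N, if the wrist force passes 120 N, or if a joint passes its speed limit or range.

### The arm

A 6-joint arm with a two-finger parallel gripper is mounted at the origin on the work surface; the furniture and walls round the work are solid. World frame = base frame: x ahead of the robot, y to its left, z up, the work surface at z = 0. Lengths are in mm, angles in rad, forces in N, time in s.
With the tool pointing down it reaches from about 300 to 825 mm from the base axis. Payload 5.4 kg.
Tool frame: the origin (TCP) lies midway between the tips of the shut fingers; the grasp point (between the pads) lies manip.tcp_to_grasp behind it (manip.tcp_to_grasp is the distance from the TCP to the grasp point, in mm); z points along the fingers, y is the line along which they close (so a half turn about z gives the same grasp; the last joint's range is limited). The gripper opens to 92 mm and grips with 3 to 60 N. Pads are 20 mm wide; open, the fingers measure 128 mm over their backs; the gripper's body (75 mm by 189 mm) begins 69 mm behind the grasp point.
Start: joints at [1.07, 0.158, 1.597, -0, 1.386, -0.21], TCP at [164.873, 550.838, 214.601] pointing down, gripper open.
Joint ranges: [-2.91, 2.91], [-0.94, 2.29], [0.18, 2.7], [-1.29, 4.43], [0.17, 2.64], [-3, 3]. Speed limits (rad/s): [2.57, 2.57, 3.14, 3.14, 3.14, 3.14].

### API

Orientations are given as a unit quaternion [w, x, y, z].
In Python, from workcell import monitor, capture, job, manip gives the robot as it stands. The module is installed in compiled form; this text tells all that it offers.
- The arm moves only by the tool play_rows, never from a script. Its argument "series" is a list of rows, each an object of numbers: "tx", "ty", "tz": the shift along the world's x, y, z in mm; "wx", "wy", "wz": the turn, a rotation vector about the world's x, y, z in rad; "claw": the gripper's target within -1 to 1 (fully open at 1, half-way at 0, shut at -1). A call has 1 to 10 rows; each row is the pose to reach, as a shift and turn from the pose commanded when the call began; what a row does not reach only later rows make up. A row lasts 1/8 s, in which the tool goes at most 62.5 mm and 10.7 degrees, less where a joint would pass 70% of its speed; a pose out of reach is approached as far as the arm can. A call with a gripper value outside its range is refused whole. The fingers move at their own pace and stop on an object; the grip force is fixed at half the most. Time passes only in rows, so rows that repeat a pose let the fingers close. It gives the time, the measured TCP pose, the force, the opening and the grip force at its end, in the units of the state.
- monitor.get_obs(): the state, without advancing time (a new reading comes with each control period).
- capture(name): name is "scene" or "top" or "wrist"; returns a dict with "img" (420x560x3 uint8, blue, green, red), "z_map" (420x560 float32, mm along the optical axis (not along the pixel's ray), 0 where there is no reading), "mtx" (3x3 intrinsics, pixels), "R" (3x3) and "t" (3): a world point X has camera coordinates R X + t. Camera axes: x right, y down, z forward; pixel columns grow to the right and rows downward; lengths in mm; the calibration is good to about 2 mm. A picture is of the moment at which its call begins.
- job.hand_in(): hands the job in; it is judged then, once.
The state is a dict: "time_s": time; "joint_positions": joint angles; "joint_vel": joint speeds; "effort": joint torques, N m; "position": TCP position; "tcp_rot": TCP orientation; "wrist_force": force on the tool from outside, world axes, zero at the start; "wrist_torque": the same for the moment, N m; "grip_width": finger opening in mm; "finger_force": force on a finger pad.
Only numpy, scipy, OpenCV 4.12 (cv2) and the standard library are available. Lean on these libraries where they do the work, as an engineer would, in place of code of your own. Each camera call takes 0.05 s, during which the arm holds its last target. There are 200 camera calls.

## Working session

There is one attempt and no reset: what is moved stays moved. The work goes in short steps, Python scripts to look and compute and a tool call to move; the robot and the scene stay as the last step left them, time stands still between calls to the robot, and variables do not carry over. Pictures are saved under pics/ and viewed, at most 10 in all, crops included, and the job is handed in when it is done.

Besides the shell and the picture viewer there is one more tool, called after "Request:" as name(argument=value, ...), one argument or row to a line, values as JSON. play_rows: Moves the arm, as the interface text tells. Its arguments: {"type":"object","properties":{"series":{"type":"array","items":{"type":"object","properties":{"tx":{"type":"number"},"ty":{"type":"number"},"tz":{"type":"number"},"wx":{"type":"number"},"wy":{"type":"number"},"wz":{"type":"number"},"claw":{"type":"number"}}}}},"required":["series"]}

```bash
mkdir -p pics; cat > h.py <<'E'
from workcell import monitor, capture, job, manip
import numpy as np, cv2
def grab(n):
    c=capture(n); np.savez(f'{n}.npz',**c); return c
def pts(c):
    z=c['z_map']; v,u=np.mgrid[:z.shape[0],:z.shape[1]]
    K=c['mtx']; P=np.stack([(u-K[0,2])/K[0,0]*z,(v-K[1,2])/K[1,1]*z,z],-1)
    return (P-c['t'])@c['R']
def ray(c,u,v,h):
    d=np.array([(u-c['mtx'][0,2])/c['mtx'][0,0],(v-c['mtx'][1,2])/c['mtx'][1,1],1])@c['R']
    o=-c['R'].T@c['t']; return o+d*(h-o[2])/d[2]
E
python3 - <<'E'
from h import *
for n in ['scene','top','wrist']:
    c=grab(n); print(n,-c['R'].T@c['t'],c['R'][2])
    cv2.imwrite(f'pics/{n}0.png',c['img'])
o=monitor.get_obs(); print({k:np.round(v,3) for k,v in o.items()}, manip.tcp_to_grasp)
E
```

```text
scene [-194.21242306 -397.0407513   575.60445668] [ 0.7793252   0.43451323 -0.45149805]
top [ 397.84671173   63.23056824 1144.83040468] [ 0.21096246 -0.01985259 -0.97729254]
wrist [ 98.47147704 570.43962297 383.87775117] [ 0.23885256 -0.07240645 -0.9683526 ]
{'time_s': np.float64(0.15), 'joint_positions': array([ 1.07 ,  0.159,  1.598, -0.   ,  1.386, -0.21 ]), 'joint_vel': array([ 0.001, -0.005, -0.002, -0.001,  0.   ,  0.001]), 'effort': array([ 1.0000e-03, -3.8591e+01, -3.2243e+01,  7.0000e-02,  3.5000e-02,
       -0.0000e+00]), 'position': array([164.653, 550.41 , 213.836]), 'tcp_rot': array([-0.   ,  0.145,  0.989, -0.001]), 'wrist_force': array([ 0.658, -0.626, -0.023]), 'wrist_torque': array([-0.031,  0.05 , -0.055]), 'finger_force': np.float64(0.0), 'grip_width': np.float64(91.851)} 18.700000000000003
```

View pics/scene0.png

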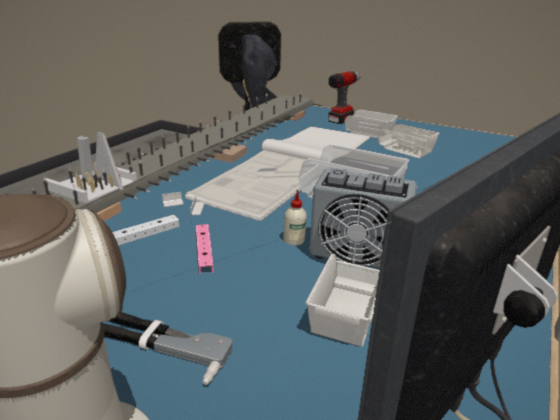

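View pics/top0.png

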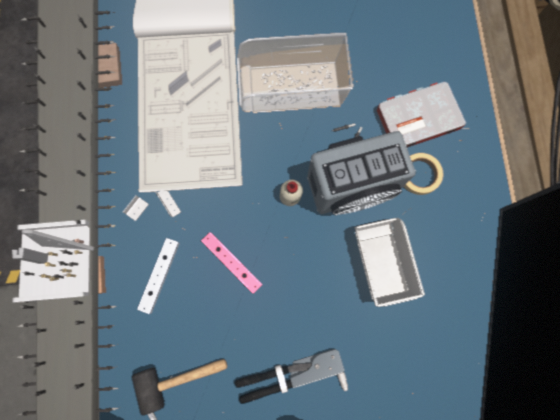

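The scene view shows the bin (345,300), the fan (360,220), the bottle (295,222), a pink channel (205,248) and a whitish channel (148,230). The top view shows the whitish channel at (158,275), pink at (231,262), bin (389,262), fan keys (340–393,165) and tape (423,173). A dark monitor stands at the lower right.

View pics/wrist0.png

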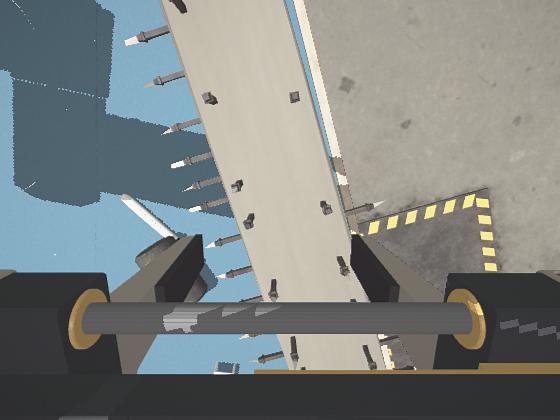

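```bash
python3 - <<'E'
from h import *
c=dict(np.load('top.npz')); P=pts(c); im=c['img']; hsv=cv2.cvtColor(im,cv2.COLOR_BGR2HSV)
for n,(u,v) in dict(white=(158,262),pink=(231,262),keyo=(340,173),key1=(358,169),key2=(376,164),key3=(393,159),bottle=(290,188),tape=(436,165),mon=(530,300),bin=(389,262)).items():
    print(n,P[v,u].round(0),im[v,u])
def ob(mask,name):
    q=P[mask][:,:2].astype(np.float32); r=cv2.minAreaRect(q); print(name,len(q),r,np.median(P[mask][:,2]))
# white channel at height 22
reg=np.zeros(im.shape[:2],bool); reg[230:320,130:185]=1
m=reg&(hsv[...,1]<60)&(hsv[...,2]>110)
vs,us=np.nonzero(m); q=np.array([ray(c,u,v,22)[:2] for u,v in zip(us,vs)],np.float32)
print('chan22',cv2.minAreaRect(q),np.percentile(P[m][:,2],[5,50,95]), im[m].mean(0))
# bin
m=np.zeros_like(reg); m[205:320,345:435]=1
r=m&(P[...,2]>66)&(P[...,2]<84); ob(r,'binrim')
vs,us=np.nonzero(m&(hsv[...,1]<70)&(hsv[...,2]>120));
# fan
m=np.zeros_like(reg); m[120:215,300:420]=1
ob(m&(P[...,2]>178)&(P[...,2]<215),'fantop'); ob(m&(P[...,2]>197)&(P[...,2]<215),'keys')
E
```

```text
white [517. 354.  26.] [244 242 242]
pink [502. 180.  22.] [143 117 201]
keyo [652. -79. 204.] [153 147 143]
key1 [ 660. -120.  194.] [125 120 117]
key2 [ 665. -157.  206.] [137 132 129]
key3 [ 673. -195.  203.] [112 108 106]
bottle [651.  25. 113.] [ 55  55 123]
tape [ 701. -349.   25.] [148 198 223]
mon [ 362. -392.  270.] [9 4 5]
bin [ 471. -205.    0.] [235 238 240]
chan22 ((486.39874267578125, 356.006591796875), (37.81464385986328, 183.2539825439453), 65.77008819580078) [ 0.89176785 21.61848744 25.66181633] [221.82460515 217.15045719 214.81546135]
binrim 669 ((491.5169677734375, -182.56561279296875), (238.1448516845703, 122.33116912841797), 10.913589477539062) 74.65191674646941
fantop 4638 ((664.7329711914062, -134.592041015625), (126.04866790771484, 209.26315307617188), 10.706151008605957) 187.32231205458504
keys 1196 ((662.3653564453125, -136.4320068359375), (51.015323638916016, 154.64691162109375), 10.943779945373535) 203.70496809943185
```

The wrist view only shows the shelf edge and clamps, so there is nothing useful in it. I'll move above the whitish channel and look from close by.

Request:
play_rows(
  series=[
    {"tx": 55,"ty": -33,"tz": 0,"claw": 1},
    {"tx": 110,"ty": -67,"tz": 0,"claw": 1},
    {"tx": 165,"ty": -100,"wz": -0.06,"claw": 1},
    {"tx": 218,"ty": -133,"wz": -0.13,"claw": 1},
    {"tx": 270,"ty": -165,"wz": -0.13,"claw": 1},
    {"tx": 321,"ty": -195,"tz": -15,"wz": -0.13,"claw": 1},
    {"tx": 321,"ty": -195,"tz": -15,"wz": -0.13,"claw": 1},
    {"tx": 321,"ty": -195,"tz": -15,"wz": -0.13,"claw": 1},
  ],
)

```text
invalid input
```

```bash
python3 - <<'E'
from h import *
o=monitor.get_obs(); print({k:np.round(o[k],3) for k in ['time_s','position','tcp_rot','joint_positions']})
c=grab('wrist'); cv2.imwrite('pics/wrist1.png',c['img']); P=pts(c)
hsv=cv2.cvtColor(c['img'],cv2.COLOR_BGR2HSV)
m=((P[...,2]>17)&(P[...,2]<28)&(c['z_map']>0)).astype(np.uint8)
n,l,s,_=cv2.connectedComponentsWithStats(m)
for i in range(1,n):
    if s[i,4]>1500:
        q=P[l==i]; print(s[i],cv2.minAreaRect(q[:,:2].astype(np.float32)),q[:,2].mean(),c['img'][l==i].mean(0))
# monitor extents from top
t=dict(np.load('top.npz'));Q=pts(t); w=Q[180:,470:].reshape(-1,3); w=w[w[:,2]>60]
print(w.min(0),w.max(0)); 
for zz in range(60,500,60):
    a=w[(w[:,2]>zz)&(w[:,2]<zz+60)]
    if len(a): print(zz,a.min(0).round(),a.max(0).round(),len(a))
E
```

```text
{'time_s': np.float64(0.15), 'position': array([164.653, 550.41 , 213.836]), 'tcp_rot': array([-0.   ,  0.145,  0.989, -0.001]), 'joint_positions': array([ 1.07 ,  0.159,  1.598, -0.   ,  1.386, -0.21 ])}
[ 125.06383309 -451.33694461   97.30601051] [ 565.85509372   63.23056824 1144.83040468]
60 [ 125. -450.   97.] [ 565. -324.  120.] 908
120 [ 130. -450.  120.] [ 566. -326.  180.] 2827
180 [ 142. -450.  180.] [ 566. -331.  240.] 3318
240 [ 156. -451.  240.] [ 566. -334.  300.] 3876
300 [ 169. -450.  300.] [ 566. -338.  360.] 4232
360 [ 184. -397.  360.] [ 381. -342.  381.] 531
```

View pics/wrist1.png

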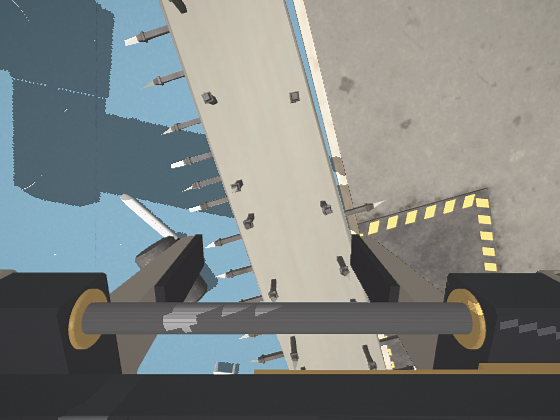

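The picture is the same as before because the move was refused. Each row probably needs every field, so I'll resend with all of them filled in.

Request:
play_rows(
  series=[
    {"tx": 55,"ty": -33,"tz": 0,"wx": 0,"wy": 0,"wz": 0,"claw": 1},
    {"tx": 110,"ty": -67,"tz": 0,"wx": 0,"wy": 0,"wz": 0,"claw": 1},
    {"tx": 165,"ty": -100,"tz": 0,"wx": 0,"wy": 0,"wz": -0.06,"claw": 1},
    {"tx": 218,"ty": -133,"tz": 0,"wx": 0,"wy": 0,"wz": -0.13,"claw": 1},
    {"tx": 270,"ty": -165,"tz": 0,"wx": 0,"wy": 0,"wz": -0.13,"claw": 1},
    {"tx": 321,"ty": -195,"tz": -15,"wx": 0,"wy": 0,"wz": -0.13,"claw": 1},
    {"tx": 321,"ty": -195,"tz": -15,"wx": 0,"wy": 0,"wz": -0.13,"claw": 1},
    {"tx": 321,"ty": -195,"tz": -15,"wx": 0,"wy": 0,"wz": -0.13,"claw": 1},
  ],
)

```text
time_s: 1.2
position: [485.4, 355.9, 199.2]
tcp_rot: [-0.001, 0.209, 0.978, -0.0]
wrist_force: [-0.2, -0.1, 0.5]
grip_width: 92.1
finger_force: 0.0
```

```bash
python3 - <<'E'
from h import *
c=grab('wrist'); cv2.imwrite('pics/wrist2.png',c['img']); P=pts(c)
m=((P[...,2]>15)&(P[...,2]<30)&(c['z_map']>0)).astype(np.uint8)
n,l,s,_=cv2.connectedComponentsWithStats(m)
for i in range(1,n):
    if s[i,4]>1500:
        q=P[l==i]; print(s[i],cv2.minAreaRect(q[:,:2].astype(np.float32)),q[:,2].mean(),c['img'][l==i].mean(0))
E
```

```text
[  73    0   94   82 2490] ((259.8223876953125, 269.5618896484375), (24.153167724609375, 128.6411590576172), 13.718993186950684) 23.68791988804662 [116.70763052 151.037751   180.26425703]
[ 267  118   26  146 3601] ((490.2294921875, 357.5102233886719), (29.819835662841797, 179.65248107910156), 65.42110443115234) 21.966306779261274 [185.44459872 186.50735907 187.35045821]
[  88  221   77   46 1618] ((471.61572265625, 151.33786010742188), (90.34978485107422, 31.889787673950195), 40.31344985961914) 21.422201203898954 [172.9499382  148.77255871 219.43634116]
```

View pics/wrist2.png

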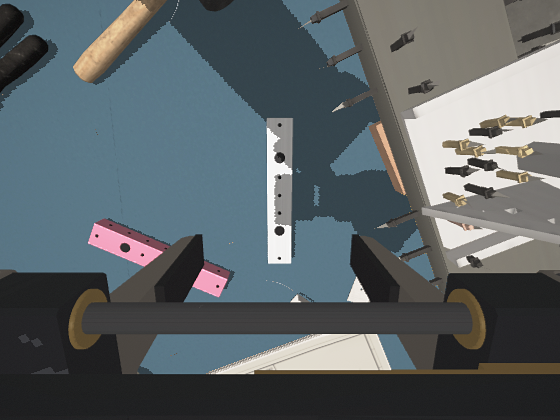

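The channel below is neutral grey aluminium with rivet holes, at (280,190) in the image and centred at (490.2, 357.5) in the world. I'll descend and grip it.

Request:
play_rows(
  series=[
    {"tx": 5,"ty": 1.5,"tz": -60,"wx": 0,"wy": 0,"wz": -0.009,"claw": 1},
    {"tx": 5,"ty": 1.5,"tz": -120,"wx": 0,"wy": 0,"wz": -0.009,"claw": 1},
    {"tx": 5,"ty": 1.5,"tz": -170,"wx": 0,"wy": 0,"wz": -0.009,"claw": 1},
    {"tx": 5,"ty": 1.5,"tz": -195,"wx": 0,"wy": 0,"wz": -0.009,"claw": 0.2},
    {"tx": 5,"ty": 1.5,"tz": -195,"wx": 0,"wy": 0,"wz": -0.009,"claw": -1},
    {"tx": 5,"ty": 1.5,"tz": -195,"wx": 0,"wy": 0,"wz": -0.009,"claw": -1},
    {"tx": 5,"ty": 1.5,"tz": -195,"wx": 0,"wy": 0,"wz": -0.009,"claw": -1},
    {"tx": 5,"ty": 1.5,"tz": -195,"wx": 0,"wy": 0,"wz": -0.009,"claw": -1},
    {"tx": 5,"ty": 1.5,"tz": -195,"wx": 0,"wy": 0,"wz": -0.009,"claw": -1},
    {"tx": 5,"ty": 1.5,"tz": -195,"wx": 0,"wy": 0,"wz": -0.009,"claw": -1},
  ],
)

```text
time_s: 2.5
position: [491.0, 357.3, 4.8]
tcp_rot: [0.0, 0.213, 0.977, 0.0]
wrist_force: [-0.9, 0.3, 2.4]
grip_width: 29.9
finger_force: 30.0
```

Request:
play_rows(
  series=[
    {"tx": 0,"ty": 0,"tz": 50,"wx": 0,"wy": 0,"wz": 0,"claw": -1},
    {"tx": 0,"ty": -20,"tz": 105,"wx": 0,"wy": 0,"wz": 0,"claw": -1},
    {"tx": 5,"ty": -60,"tz": 150,"wx": 0,"wy": 0,"wz": 0,"claw": -1},
    {"tx": 10,"ty": -105,"tz": 190,"wx": 0,"wy": 0,"wz": -0.12,"claw": -1},
    {"tx": 15,"ty": -155,"tz": 225,"wx": 0,"wy": 0,"wz": -0.26,"claw": -1},
    {"tx": 20,"ty": -210,"tz": 250,"wx": 0,"wy": 0,"wz": -0.4,"claw": -1},
    {"tx": 25,"ty": -268,"tz": 265,"wx": 0,"wy": 0,"wz": -0.54,"claw": -1},
    {"tx": 30,"ty": -328,"tz": 270,"wx": 0,"wy": 0,"wz": -0.68,"claw": -1},
    {"tx": 35,"ty": -388,"tz": 270,"wx": 0,"wy": 0,"wz": -0.82,"claw": -1},
    {"tx": 40,"ty": -445,"tz": 270,"wx": 0,"wy": 0,"wz": -0.95,"claw": -1},
  ],
)

```text
time_s: 3.75
position: [530.5, -89.6, 274.3]
tcp_rot: [-0.0, 0.638, 0.77, 0.0]
wrist_force: [0.5, -0.6, -1.3]
grip_width: 29.7
finger_force: 30.0
```

Request:
play_rows(
  series=[
    {"tx": 5,"ty": -50,"tz": 0,"wx": 0,"wy": 0,"wz": 0,"claw": -1},
    {"tx": 10,"ty": -87,"tz": 0,"wx": 0,"wy": 0,"wz": 0,"claw": -1},
    {"tx": 10,"ty": -87,"tz": 0,"wx": 0,"wy": 0,"wz": 0,"claw": -1},
    {"tx": 10,"ty": -87,"tz": 0,"wx": 0,"wy": 0,"wz": 0,"claw": -1},
  ],
)

```text
time_s: 4.25
position: [540.6, -174.0, 274.2]
tcp_rot: [-0.001, 0.636, 0.771, 0.0]
wrist_force: [-0.4, 0.3, -2.2]
grip_width: 29.6
finger_force: 30.0
```

```bash
python3 - <<'E'
from h import *
o=monitor.get_obs(); print({k:np.round(o[k],3) for k in ['time_s','position','tcp_rot','grip_width']})
c=grab('wrist'); cv2.imwrite('pics/wrist3.png',c['img']); P=pts(c); t=grab('top'); Q=pts(t)
for nm,a,b in (('w',c,P),('t',t,Q)):
  m=((b[...,2]>69)&(b[...,2]<81)&(a['z_map']>0)&(abs(b[...,0]-480)<140)&(abs(b[...,1]+190)<100)).astype(np.uint8)
  n,l,s,_=cv2.connectedComponentsWithStats(m,connectivity=8)
  for i in range(1,n):
    if s[i,4]>80:
        q=b[l==i]; print(nm,s[i],cv2.minAreaRect(q[:,:2].astype(np.float32)),q[:,2].mean())
# held channel in wrist/top view
zt=o['position'][2]
for nm,a,b in (('w',c,P),('t',t,Q)):
  m=((b[...,2]>zt-12)&(b[...,2]<zt+30)&(a['z_map']>0)).astype(np.uint8)
  n,l,s,_=cv2.connectedComponentsWithStats(m)
  for i in range(1,n):
    if s[i,4]>200:
        q=b[l==i]; print('held',nm,s[i],cv2.minAreaRect(q[:,:2].astype(np.float32)),np.percentile(q[:,2],[2,50,98]))
E
```

```text
{'time_s': np.float64(4.25), 'position': array([ 540.62 , -173.973,  274.179]), 'tcp_rot': array([-0.001,  0.636,  0.771,  0.   ]), 'grip_width': np.float64(29.599)}
w [ 147  141  103   93 1550] ((443.2865905761719, -192.2337646484375), (132.40744018554688, 114.56015014648438), 7.819541931152344) 74.4517095738727
t [358 237  11  38  92] ((487.12469482421875, -130.06639099121094), (86.92159271240234, 6.178157806396484), 7.664543628692627) 75.53611299604765
held w [  221    87   112   215 12935] ((535.17578125, -141.6729736328125), (57.68004608154297, 118.1794204711914), 10.920446395874023) [287.34253871 291.41895056 299.02580683]
held w [ 253  334   49   36 1728] ((553.3513793945312, -233.78623962402344), (29.838722229003906, 27.52692413330078), 9.903077125549316) [290.06350357 291.19608972 292.35628705]
held t [ 519  188   30  232 2808] ((363.17926025390625, -393.1969299316406), (5.136634826660156, 420.3134765625), 74.37047576904297) [262.97205758 283.67916005 303.3274552 ]
held t [352 201  45  36 654] ((531.0349731445312, -124.04660034179688), (38.66050720214844, 88.43347930908203), 20.76737403869629) [277.46690056 291.55363745 295.28351765]
```

View pics/wrist3.png

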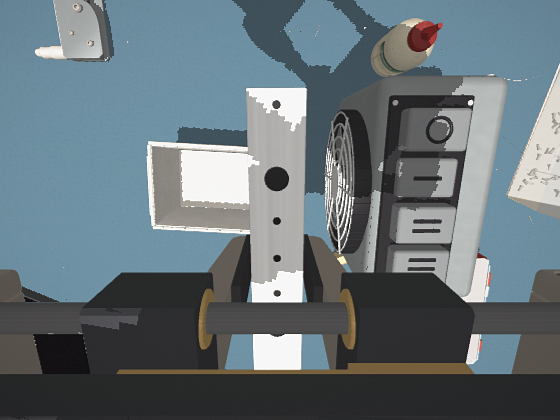

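The wrist view shows the channel held straight, the bin at (200,185) with its rim visible, the fan keys at (435,128) down to (418,262), and the bottle at (405,45). I'll refine the wall positions from the depth.

```bash
python3 - <<'E'
from h import *
c=dict(np.load('wrist.npz')); P=pts(c); t=dict(np.load('top.npz')); Q=pts(t)
for nm,b,a in (('w',P,c),('t',Q,t)):
  for ang in (7.8,10.0):
    e=np.array([np.cos(np.radians(ang)),np.sin(np.radians(ang))]); n=np.array([-e[1],e[0]])
    d=b[...,:2]-[473.3,-188.1]; s=d@e; w=d@n
    ok=(a['z_map']>0)&(abs(s)<130)&(abs(w)<75)&(b[...,2]>70)&(b[...,2]<80)
    print(nm,ang)
    for s0 in range(-110,60,20):
        k=ok&(s>=s0)&(s<s0+20); 
        for sg in (1,-1):
            kk=k&(w*sg>30)
            if kk.sum()>8: print('  ',s0,sg,kk.sum(),np.percentile(w[kk],[3,50,97]).round(1),b[kk][:,2].mean().round(1))
# keys
m=(P[...,2]>198)&(P[...,2]<209)&(c['z_map']>0)&(P[...,0]>600)
print('keys',cv2.minAreaRect(P[m][:,:2].astype(np.float32)))
l,k,s,_=cv2.connectedComponentsWithStats(m.astype(np.uint8))
for i in range(1,l):
    if s[i,4]>150: print(s[i],cv2.minAreaRect(P[k==i][:,:2].astype(np.float32)))
E
```

```text
w 7.8
   -110 1 74 [31.2 42.1 56.4] 75.3
   -110 -1 60 [-53.6 -41.4 -30.9] 75.2
   -90 1 114 [33.2 53.1 57. ] 74.4
   -90 -1 113 [-56.5 -52.  -32.2] 73.9
   -70 1 80 [51.6 54.5 57.1] 75.2
   -70 -1 82 [-56.5 -53.2 -50.6] 74.3
   -50 1 77 [51.7 54.5 57.1] 75.3
   -50 -1 80 [-56.3 -53.  -50.8] 74.3
   -30 1 78 [51.5 54.5 57.1] 75.3
   -30 -1 79 [-56.7 -53.3 -50.9] 74.4
   -10 1 77 [51.6 54.4 57. ] 75.2
   -10 -1 79 [-56.6 -53.1 -50.8] 74.4
   10 1 79 [51.4 54.4 57. ] 75.3
   10 -1 82 [-56.6 -52.9 -50.8] 74.4
   30 -1 26 [-56.2 -53.  -50.9] 74.5
w 10.0
   -110 1 43 [30.6 39.3 53.6] 75.4
   -110 -1 84 [-51.7 -40.1 -30.6] 74.5
   -90 1 157 [31.7 54.2 60.1] 74.5
   -90 -1 80 [-53.6 -50.  -47.8] 74.4
   -70 1 79 [54.3 56.9 59.4] 75.2
   -70 -1 83 [-54.7 -50.9 -48.1] 74.1
   -50 1 78 [53.5 56.1 58.5] 75.4
   -50 -1 79 [-54.9 -51.5 -49.1] 74.3
   -30 1 79 [52.6 55.3 57.7] 75.2
   -30 -1 78 [-55.5 -52.4 -49.9] 74.4
   -10 1 79 [51.7 54.4 56.8] 75.2
   -10 -1 81 [-56.6 -53.2 -50.9] 74.5
   10 1 79 [50.9 53.5 56. ] 75.3
   10 -1 83 [-57.4 -53.8 -51.6] 74.5
   30 -1 16 [-57.3 -54.2 -52.1] 74.3
t 
[... 353 characters left out ...]
   -50 1 15 [55.1 58.7 60.3] 75.5
   -10 1 23 [52.9 55.3 58. ] 75.5
   10 1 20 [52.3 55.3 57.8] 75.4
   10 -1 13 [-56.7 -53.4 -50.5] 74.5
   30 1 20 [51.5 54.1 56.9] 76.0
   50 1 19 [50.3 53.5 56. ] 75.4
keys ((664.7132568359375, -135.80218505859375), (50.35741424560547, 150.4256591796875), 11.064019203186035)
[ 402  108   70   44 2803] ((653.4125366210938, -78.41741943359375), (50.17264175415039, 33.445457458496094), 10.950294494628906)
[ 393  205   63   39 2260] ((668.8401489257812, -156.7029266357422), (50.33546829223633, 34.84471130371094), 10.423175811767578)
[ 390  248   60   35 1442] ((675.9974975585938, -193.71571350097656), (50.45783233642578, 31.429115295410156), 9.889074325561523)
```

The bin is centred at about (473, −188) with its long axis at 7.8°, and the rim is at z≈75. I'll go over it and down to just above the rim.

Request:
play_rows(
  series=[
    {"tx": -40,"ty": -8,"tz": 0,"wx": 0,"wy": 0,"wz": -0.055,"claw": -1},
    {"tx": -67,"ty": -14.5,"tz": -40,"wx": 0,"wy": 0,"wz": -0.055,"claw": -1},
    {"tx": -67,"ty": -14.5,"tz": -95,"wx": 0,"wy": 0,"wz": -0.055,"claw": -1},
    {"tx": -67,"ty": -14.5,"tz": -145,"wx": 0,"wy": 0,"wz": -0.055,"claw": -1},
    {"tx": -67,"ty": -14.5,"tz": -175,"wx": 0,"wy": 0,"wz": -0.055,"claw": -1},
    {"tx": -67,"ty": -14.5,"tz": -188,"wx": 0,"wy": 0,"wz": -0.055,"claw": -1},
    {"tx": -67,"ty": -14.5,"tz": -188,"wx": 0,"wy": 0,"wz": -0.055,"claw": -1},
    {"tx": -67,"ty": -14.5,"tz": -188,"wx": 0,"wy": 0,"wz": -0.055,"claw": -1},
  ],
)

```text
time_s: 5.35
position: [475.1, -189.7, 88.4]
tcp_rot: [0.002, 0.657, 0.754, 0.0]
wrist_force: [0.6, -0.6, -1.0]
grip_width: 29.7
finger_force: 30.0
```

```bash
python3 - <<'E'
from h import *
o=monitor.get_obs(); print({k:np.round(o[k],3) for k in ['time_s','position','tcp_rot','wrist_force']})
p=o['tcp_rot']; print('closing',2*np.degrees(np.arctan2(p[2],p[1]))-90)
c=grab('wrist'); s=grab('scene'); P=pts(c)
cv2.imwrite('pics/w4.png',np.hstack([c['img'][:,150:450],cv2.resize(s['img'][210:360,280:410],None,fx=2.8,fy=2.8)]))
e=np.array([np.cos(np.radians(7.8)),np.sin(np.radians(7.8))]); n=np.array([-e[1],e[0]])
d=P[...,:2]-[473.3,-188.1]; a=d@e; w=d@n
k=(c['z_map']>0)&(P[...,2]>92)&(P[...,2]<112)&(abs(a)<25)&(w>20)
print('chan end w',np.percentile(w[k],[99,99.9]),np.percentile(P[k][:,2],[5,50,95]))
k2=k&(w>45); print('a',np.percentile(a[k2],[1,50,99]))
E
```

```text
{'time_s': np.float64(5.35), 'position': array([ 475.114, -189.728,   88.369]), 'tcp_rot': array([0.002, 0.657, 0.754, 0.   ]), 'wrist_force': array([ 0.581, -0.568, -1.046])}
closing 7.816927632936114
chan end w [89.1756058  89.90400168] [104.37984493 105.46318467 106.51399648]
a [-12.55208671   2.09943817  16.66999043]
```

Request:
play_rows(
  series=[
    {"tx": -1.5,"ty": 1,"tz": -5,"wx": 0,"wy": 0,"wz": 0,"claw": -1},
    {"tx": -1.5,"ty": 1,"tz": -8,"wx": 0,"wy": 0,"wz": 0,"claw": -1},
    {"tx": -1.5,"ty": 1,"tz": -8,"wx": 0,"wy": 0,"wz": 0,"claw": -1},
    {"tx": -1.5,"ty": 1,"tz": -8,"wx": 0,"wy": 0,"wz": 0,"claw": -1},
  ],
)

```text
time_s: 5.95
position: [472.3, -188.2, 78.5]
tcp_rot: [-0.0, 0.657, 0.753, -0.0]
wrist_force: [-0.5, 0.1, -1.6]
grip_width: 29.3
finger_force: 30.0
```

Request:
play_rows(
  series=[
    {"tx": 0,"ty": 0,"tz": -1,"wx": 0,"wy": 0,"wz": 0,"claw": -1},
    {"tx": 0,"ty": 0,"tz": -1,"wx": 0,"wy": 0,"wz": 0,"claw": -1},
  ],
)

```text
time_s: 6.2
position: [472.5, -188.3, 78.1]
tcp_rot: [0.0, 0.657, 0.754, -0.0]
wrist_force: [-2.0, 2.1, 3.7]
grip_width: 29.4
finger_force: 30.0
```

Contact: the force is about +5 N upward. I'll release and retreat upwards.

Request:
play_rows(
  series=[
    {"tx": 0,"ty": 0,"tz": 0,"wx": 0,"wy": 0,"wz": 0,"claw": -0.3},
    {"tx": 0,"ty": 0,"tz": 0,"wx": 0,"wy": 0,"wz": 0,"claw": 0.1},
    {"tx": 0,"ty": 0,"tz": 0,"wx": 0,"wy": 0,"wz": 0,"claw": 0.1},
    {"tx": 0,"ty": 0,"tz": 0,"wx": 0,"wy": 0,"wz": 0,"claw": 0.1},
    {"tx": 0,"ty": 0,"tz": 20,"wx": 0,"wy": 0,"wz": 0,"claw": 0.1},
    {"tx": 0,"ty": 0,"tz": 60,"wx": 0,"wy": 0,"wz": 0,"claw": 0.1},
    {"tx": 0,"ty": 0,"tz": 115,"wx": 0,"wy": 0,"wz": 0,"claw": -1},
    {"tx": 0,"ty": 0,"tz": 165,"wx": 0,"wy": 0,"wz": 0,"claw": -1},
    {"tx": 25,"ty": 0,"tz": 190,"wx": 0,"wy": 0,"wz": 0,"claw": -1},
    {"tx": 75,"ty": 0,"tz": 190,"wx": 0,"wy": 0,"wz": 0,"claw": -1},
  ],
)

```text
time_s: 7.45
position: [549.1, -189.3, 271.6]
tcp_rot: [0.003, 0.658, 0.753, 0.0]
wrist_force: [-0.2, -0.7, 0.2]
grip_width: 12.5
finger_force: 0.0
```

```bash
python3 - <<'E'
from h import *
o=monitor.get_obs(); print({k:np.round(o[k],3) for k in ['time_s','position','tcp_rot','grip_width']})
c=grab('wrist'); s=grab('scene'); P=pts(c)
cv2.imwrite('pics/w5.png',np.hstack([c['img'],cv2.resize(s['img'][210:360,320:400],(224,420))]))
e=np.array([np.cos(np.radians(7.8)),np.sin(np.radians(7.8))]); n=np.array([-e[1],e[0]])
m=((c['z_map']>0)&(P[...,2]>89)&(P[...,2]<103)).astype(np.uint8)
N,l,st,_=cv2.connectedComponentsWithStats(m)
for i in range(1,N):
    if st[i,4]>400:
        r=cv2.minAreaRect(P[l==i][:,:2].astype(np.float32)); d=np.array(r[0])-[473.3,-188.1]; print(r,'s',d@e,'w',d@n,np.percentile(P[l==i][:,2],[3,50,97]))
m=((c['z_map']>0)&(P[...,2]>198)&(P[...,2]<209)&(P[...,0]>610)).astype(np.uint8)
N,l,st,_=cv2.connectedComponentsWithStats(m)
for i in range(1,N):
    if st[i,4]>200: print('key',st[i],cv2.minAreaRect(P[l==i][:,:2].astype(np.float32)),P[l==i][:,2].mean())
E
```

```text
{'time_s': np.float64(7.45), 'position': array([ 549.138, -189.287,  271.628]), 'tcp_rot': array([0.003, 0.658, 0.753, 0.   ]), 'grip_width': np.float64(12.513)}
((472.9968566894531, -186.423828125), (30.655773162841797, 179.4757080078125), 8.079602241516113) s -0.07285595476378631 w 1.7018049333357157 [93.62659138 95.45488548 96.89590528]
key [ 394   72   70   51 3063] ((653.1201782226562, -78.17254638671875), (50.41363525390625, 33.96565246582031), 11.090771675109863) 203.76144072425075
key [ 390  177   63   42 2397] ((668.6521606445312, -156.56517028808594), (50.07349395751953, 34.28043746948242), 11.17308235168457) 203.67123958133405
key [ 388  222   61   40 2163] ((676.4076538085938, -195.4103240966797), (50.209476470947266, 33.872772216796875), 11.323636054992676) 203.5924322875538
```

View pics/w5.png

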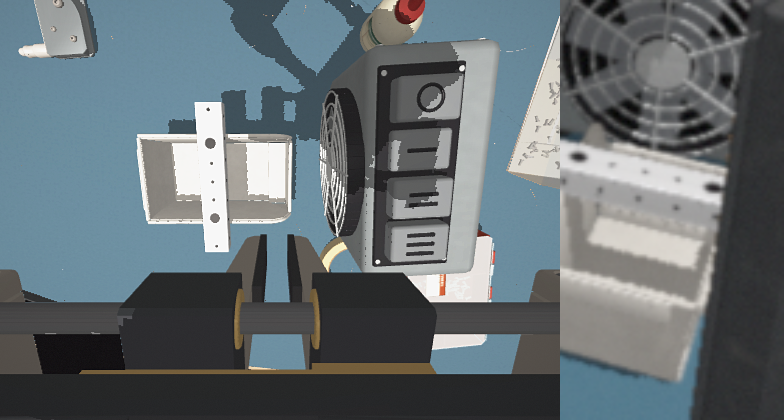

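The channel lies squarely across the bin within about 2 mm, as the wrist view at (212,178) shows. The high key (three bars) is at (420,240) in the image, which is (676.4, −195.4, 203.6) in the world. I'll hover above it with the fingers shut.

Request:
play_rows(
  series=[
    {"tx": 60,"ty": -3,"tz": 0,"wx": 0,"wy": 0,"wz": 0.055,"claw": -1},
    {"tx": 115,"ty": -6,"tz": -10,"wx": 0,"wy": 0,"wz": 0.055,"claw": -1},
    {"tx": 127,"ty": -6,"tz": -40,"wx": 0,"wy": 0,"wz": 0.055,"claw": -1},
    {"tx": 127,"ty": -6,"tz": -56,"wx": 0,"wy": 0,"wz": 0.055,"claw": -1},
    {"tx": 127,"ty": -6,"tz": -56,"wx": 0,"wy": 0,"wz": 0.055,"claw": -1},
    {"tx": 127,"ty": -6,"tz": -56,"wx": 0,"wy": 0,"wz": 0.055,"claw": -1},
  ],
)

```text
time_s: 8.3
position: [674.2, -194.5, 213.5]
tcp_rot: [0.001, 0.637, 0.771, 0.0]
wrist_force: [-0.5, -0.5, 0.4]
grip_width: 0.1
finger_force: 0.0
```

Request:
play_rows(
  series=[
    {"tx": 1.5,"ty": -1,"tz": -8,"wx": 0,"wy": 0,"wz": 0,"claw": -1},
    {"tx": 1.5,"ty": -1,"tz": -13,"wx": 0,"wy": 0,"wz": 0,"claw": -1},
    {"tx": 1.5,"ty": -1,"tz": -17,"wx": 0,"wy": 0,"wz": 0,"claw": -1},
    {"tx": 1.5,"ty": -1,"tz": -19,"wx": 0,"wy": 0,"wz": 0,"claw": -1},
    {"tx": 1.5,"ty": -1,"tz": -20,"wx": 0,"wy": 0,"wz": 0,"claw": -1},
    {"tx": 1.5,"ty": -1,"tz": -20,"wx": 0,"wy": 0,"wz": 0,"claw": -1},
    {"tx": 1.5,"ty": -1,"tz": -20,"wx": 0,"wy": 0,"wz": 0,"claw": -1},
  ],
)

```text
time_s: 9.18
position: [676.0, -195.4, 193.7]
tcp_rot: [0.001, 0.636, 0.771, -0.0]
wrist_force: [-2.0, 0.8, 9.2]
grip_width: 0.5
finger_force: 4.3
```

At 9 N the key is past its latch and on the stop. I'll lift off and check.

Request:
play_rows(
  series=[
    {"tx": 0,"ty": 0,"tz": 15,"wx": 0,"wy": 0,"wz": 0,"claw": -1},
    {"tx": 0,"ty": 0,"tz": 60,"wx": 0,"wy": 0,"wz": 0,"claw": -1},
    {"tx": -40,"ty": 0,"tz": 90,"wx": 0,"wy": 0,"wz": 0,"claw": -1},
    {"tx": -90,"ty": -10,"tz": 100,"wx": 0,"wy": 0,"wz": 0,"claw": -1},
    {"tx": -110,"ty": -20,"tz": 100,"wx": 0,"wy": 0,"wz": 0,"claw": -1},
    {"tx": -110,"ty": -20,"tz": 100,"wx": 0,"wy": 0,"wz": 0,"claw": -1},
    {"tx": -110,"ty": -20,"tz": 100,"wx": 0,"wy": 0,"wz": 0,"claw": -1},
  ],
)

```text
time_s: 10.05
position: [566.4, -214.8, 291.4]
tcp_rot: [-0.0, 0.636, 0.771, 0.0]
wrist_force: [0.1, 0.5, -0.4]
grip_width: 0.4
finger_force: 0.0
```

```bash
python3 - <<'E'
from h import *
o=monitor.get_obs(); print({k:np.round(o[k],3) for k in ['time_s','position']})
c=grab('wrist'); P=pts(c); cv2.imwrite('pics/w6.png',c['img'])
f=np.array([.9815,.1915]); g=np.array([-.1915,.9815]); hi=np.array([676.4,-195.4])
for i,nm in enumerate(['high','mid','low','stop']):
    d=P[...,:2]-(hi+40*i*g); k=(abs(d@f)<20)&(abs(d@g)<13)&(c['z_map']>0)&(P[...,2]>180)&(P[...,2]<215)
    print(nm,k.sum(),np.median(P[k][:,2]))
e=np.array([np.cos(np.radians(7.8)),np.sin(np.radians(7.8))]); n=np.array([-e[1],e[0]]); d=P[...,:2]-[473.3,-188.1]; a=d@e; w=d@n
m=((c['z_map']>0)&(P[...,2]>89)&(P[...,2]<103)&(abs(w)<110)).astype(np.uint8)
q=P[m>0]; r=cv2.minAreaRect(q[:,:2].astype(np.float32)); print(r,[np.median(P[(m>0)&(w>lo)&(w<lo+30)][:,2]) for lo in (-80,-40,0,40,60)],[np.median(P[(m>0)&(a>lo)&(a<lo+6)][:,2]) for lo in (-13,-3,7)])
k=(c['z_map']>0)&(P[...,2]>70)&(P[...,2]<80)&(abs(w)<75)&(abs(a)<130)
print([ (np.percentile(w[k&(w*s>45)&(abs(a)<60)],[3,97]).round(1)) for s in (1,-1)], np.percentile(a[k&(abs(w)<40)],[2]))
E
```

```text
{'time_s': np.float64(10.05), 'position': array([ 566.351, -214.791,  291.445])}
high 1124 195.73552028881585
mid 1335 204.06372266062044
low 1511 204.04531675541716
stop 1702 204.16251865898977
((676.12109375, -140.61099243164062), (456.4685363769531, 188.30828857421875), 11.680216789245605) [np.float64(95.39698771624785), np.float64(95.46555556773), np.float64(95.58056487409513), np.float64(95.46326463442799), np.float64(95.5325776712124)] [np.float64(95.58986500260151), np.float64(95.61132892265661), np.float64(95.43855254428289)]
[array([51.2, 61.2]), array([-56.8, -51. ])] [-95.59901038]
```

View pics/w6.png

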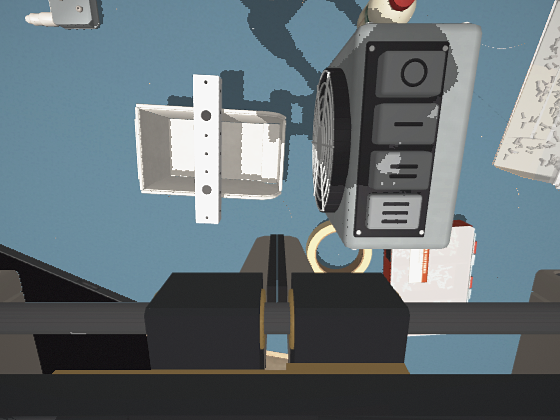

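The high key at (395,212) is down and the other three are up. The channel lies flat and centred across the bin, which hasn't moved. Handing in.

```bash
python3 -c "
from h import *
print(job.hand_in())"
```

```text
the job is handed in; nothing more can be done
None
```

The job is handed in: the channel lies open side down and square across the middle of the bin, its ends even to within about 2 mm, the high-speed key is the only one down, and the bin, oil bottle and tape were left where they stood.

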